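Seat the gasketed lid of the airtight parts tub

TASK

Close the airtight parts tub: set the loose lid squarely on its rim, then press it down point by point around its edge (each corner and the middle of each long side) until the lid sits flush on the rim all the way round, and let go. Press moderately, about 15 to 25 N at a point: do not force the whole lid down at once with one hard shove, which would crack it. Leave the bottle, cable spool, screwdriver and electronic module where they are.

Things in the scene. Friction and masses are not known exactly. Their poses are not given: they have to be found in the camera images.
- tub: Grey open-topped airtight tub, clipped to the bench (cannot move). Outside 160 mm (its x) x 120 mm (its y); flat rigid rim top 70 mm above the bench, rim 14 mm wide, mouth 132 x 92 mm. Origin at the centre of its underside, z up. Black stock inside stays below the rim. Six black rubber seal blocks stand on the rim: at the four corners and in the middle of each long side.
- tub_rim (a point): Centre of the tub's mouth at the height of the rim's top (70 mm above the tub's origin); tub's axes.
- seal_corner (a point): Centre of one corner seal block, at rim height; in the tub's frame the four lie at (+-73, +-53) mm. All six blocks stand up to 6 mm proud of the rim (each starts 4 to 6 mm proud). A block is a stiff friction fit: it sinks straight into the rim only while pressed with more than about 7 N, independently of the others, and stays where left; it never springs back.
- seal_side (a point): Middle seal block of one long side, at rim height; the two lie at (0, +-53) mm in the tub's frame. Pressed right down, every block is flush with the rim and the lid's plate then lies on the rim itself. As the lid is rigid it can bear on two or three blocks at once, and a point may then need up to about 20 N.
- lid: Loose grey lid, about 0.3 kg, starting flat on the bench, right way up. Plate 160 mm (its x) x 120 mm (its y) x 8 mm, a plug below it and a grip ridge above. Origin at the centre of the plug's underside: plate underside at z = 12 mm, plate top at 20 mm, ridge top at 56 mm. Fits either way round (half turn). Fully seated, its origin is 58 mm above the tub's origin.
- lid_under (a point): Centre of the plate's underside. The plug below is 125 x 85 mm, 12 mm deep (lowest 6 mm: 120 x 80 mm), with about 3.5 mm play a side in the tub's mouth. Put on but unpressed, the lid rests on the seal blocks with this point 4 to 6 mm above the rim. While it is pressed at one point the far side lifts; it may rock by about 6 degrees.
- lid_grip (a point): Point inside the lid's solid grip ridge (90 mm long along the lid's x, 18 mm wide, 36 mm high, on the plate's centre line), 22 mm above the plate top and 14 mm below the ridge top; x along the ridge, z up.
- lid_p0 (a point): Pressing point on the plate top (small black mark) at (70, 50, 20) mm in the lid's frame, over a corner seal block once the lid is on (the other way round: over the opposite one). 78 mm above the bench when fully home there.
- lid_p1 (a point): Pressing point on the plate top (small black mark) at (0, 50, 20) mm in the lid's frame, over a mid-side seal block once the lid is on (the other way round: over the opposite one). 78 mm above the bench when fully home there.
- lid_p2 (a point): Pressing point on the plate top (small black mark) at (-70, 50, 20) mm in the lid's frame, over a corner seal block once the lid is on (the other way round: over the opposite one). 78 mm above the bench when fully home there.
- lid_p3 (a point): Pressing point on the plate top (small black mark) at (-70, -50, 20) mm in the lid's frame, over a corner seal block once the lid is on (the other way round: over the opposite one). 78 mm above the bench when fully home there.
- lid_p4 (a point): Pressing point on the plate top (small black mark) at (0, -50, 20) mm in the lid's frame, over a mid-side seal block once the lid is on (the other way round: over the opposite one). 78 mm above the bench when fully home there.
- lid_p5 (a point): Pressing point on the plate top (small black mark) at (70, -50, 20) mm in the lid's frame, over a corner seal block once the lid is on (the other way round: over the opposite one). 78 mm above the bench when fully home there.
- bottle: Bystander: clear water bottle, 64 mm across, 190 mm tall, standing; origin at the centre of its underside.
- spool: Bystander: black cable spool, 110 mm across, 60 mm tall, lying on its flange; origin at the centre of its underside.
- driver: Bystander: screwdriver lying on the bench; origin at its underside.
- module: Bystander: black electronic module, 60 x 90 x 57 mm; origin at the centre of its underside.
Mind the look-alikes: they are no part of the job. Leave any yellow look-alike of the lid alone.

How it is judged (in metres and radians):
On the way:
1. the lid has been set on the tub's rim: centred within 8 mm, squared within 0.08 rad, its plug in or at the mouth (horizontal distance between lid and tub below 0.008 m and angle between the x axis of lid and the x axis of tub, either way round below 0.08 rad and angle between lid's own z axis and vertical below 0.15 rad and z of lid in the frame of tub between 0.05 and 0.07 m), for 0.2 s.
At the end, for the whole second after the job is handed in: The lid lies on the tub, centred within 8 mm and squared within 0.08 rad (either way round), at rest and released, with the plate down to within 2 mm of the rim at all four corners and both mid-sides (all six pressing points less than 80 mm above the tub's underside) (horizontal distance between lid and tub below 0.008 m and angle between the x axis of lid and the x axis of tub, either way round below 0.08 rad and angle between lid's own z axis and vertical below 0.15 rad and z of lid in the frame of tub above 0.05 m and z of each of lid_p0, lid_p1, lid_p2, lid_p3, lid_p4, lid_p5 in the frame of tub below 0.08 m and linear speed of lid below 0.02 m/s); the robot touches nothing.
It fails at once if the whole lid is forced level down through the seal in one shove, more than 35 N, instead of point by point (contact force between lid and tub above 35 N and angle between lid's own z axis and vertical below 0.015 rad and horizontal distance between lid and tub below 0.008 m and angle between the x axis of lid and the x axis of tub, either way round below 0.08 rad and z of lid in the frame of tub between 0.0595 and 0.064 m).
It fails at once if the bottle is moved by more than 30 mm or tipped (distance of bottle from where it was at the start of the episode above 0.03 m or angle between bottle's own z axis and vertical above 0.4 rad).
It fails at once if the spool is moved by more than 30 mm or tipped (distance of spool from where it was at the start of the episode above 0.03 m or angle between spool's own z axis and vertical above 0.4 rad).
It fails at once if the driver is moved by more than 30 mm or tipped (distance of driver from where it was at the start of the episode above 0.03 m).
It fails at once if the module is moved by more than 30 mm or tipped (distance of module from where it was at the start of the episode above 0.03 m or angle between module's own z axis and vertical above 0.4 rad).
It also fails if it takes over 58 s, if anything falls off the work surface, if the arm or the gripper's body presses on something with over 40 N, if the wrist force passes 120 N, or if a joint passes its speed limit or range.

ROBOT

A 6-joint arm with a two-finger parallel gripper is mounted at the origin on the work surface. World frame = base frame: x ahead of the robot, y to its left, z up, the work surface at z = 0. Lengths are in mm, angles in rad, forces in N, time in s.
With the tool pointing down it reaches from about 300 to 775 mm from the base axis. Payload 14.6 kg.
Tool frame: the origin (TCP) lies at the very end of the fingers, on their centre line; the grasp point (between the pads) lies 19 mm behind it; z points along the fingers, y is the line along which they close (so a half turn about z gives the same grasp; the last joint's range is limited). The gripper opens to 94 mm and grips with 3 to 60 N. Pads are 16 mm wide; open, the fingers measure 119 mm over their backs; the gripper's body (75 mm by 177 mm) begins 78 mm behind the grasp point.
Start: joints at [1.26, 0.3, 1.521, -0, 1.321, -0.067], TCP at [132.763, 533.726, 205.446] pointing down, gripper open.
Joint ranges: [-3.03, 3.03], [-0.79, 2.21], [0.23, 2.52], [-1.04, 4.18], [0, 3.07], [-2.55, 2.55]. Speed limits (rad/s): [2.22, 2.22, 2.57, 3.14, 3.14, 3.14].

INTERFACE

Orientations are given as [roll, pitch, yaw] about the fixed x, y, z axes, in that order (R = Rz(yaw) Ry(pitch) Rx(roll)).
In Python, from cell import manip gives the robot as it stands.
- The arm moves only by the tool servo_tool, never from a script. Its argument "motion" is a list that holds one entry, the list of rows, each a list of 7 numbers: the shift along the world's x, y, z as a fraction of full scale, then the turn, a rotation vector about the world's x, y, z as a fraction of full scale, then the closure, from 0 (fully open) to 1 (shut). In form: [[[x, y, z, rx, ry, rz, gripper], ...]]. A call has 1 to 10 rows; each row is the pose to reach, as a shift and turn from the pose commanded when the call began, turning the shorter way round; what a row does not reach only later rows make up. Full scale, the value 1, is 0.5 m for a shift and pi rad for a turn. A row lasts 1/10 s, in which the tool goes at most 50 mm and 8.59 degrees, less where a joint would pass 70% of its speed; a pose out of reach is approached as far as the arm can. A call with a number of a shift or a turn outside -1 to 1 is refused whole. A call with a gripper value outside its range is refused whole. The fingers move at their own pace and stop on an object; "newtons" is the grip in N (left out, the last holds). Time passes only in rows, so rows that repeat a pose let the fingers close. It gives the time, the measured TCP pose, the force, the opening and the grip force at its end, in the units of the state.
- manip.read_state(): the state, without advancing time (a new reading comes with each control period).
- manip.camera(name): name is "side" or "top"; returns a dict with "frame" (420x560x3 uint8, red, green, blue), "range_z" (420x560 float32, mm along the optical axis (not along the pixel's ray), 0 where there is no reading), "vfov" (degrees; the focal length in pixels is half the picture's height over the tangent of half this angle, whatever the lens; pixels are square), "cx", "cy" (the principal point, pixels), "cam_to_world" (4x4, takes a point from camera to world coordinates). Camera axes: x right, y down, z forward; pixel columns grow to the right and rows downward; lengths in mm; the calibration is good to about 2 mm. A picture is of the moment at which its call begins.
- manip.sign_off(): hands the job in; it is judged then, once.
The state is a dict: "clock": time; "joints": joint angles; "qd": joint speeds; "effort": joint torques, N m; "eef_pos": TCP position; "eef_rot": TCP orientation; "wrist_force": force on the tool from outside, world axes, zero at the start; "moment": the same for the moment, N m; "finger_gap": finger opening in mm; "finger_force": force on a finger pad.
Only numpy, scipy, OpenCV 4.12 (cv2) and the standard library are available. Lean on these libraries where they do the work, as an engineer would, in place of code of your own. Each camera call takes 0.05 s, during which the arm holds its last target. There are 200 camera calls.

## Working session

There is one attempt and no reset: what is moved stays moved. The work goes in short steps, Python scripts to look and compute and a tool call to move; the robot and the scene stay as the last step left them, time stands still between calls to the robot, and variables do not carry over. Pictures are saved under pics/ and viewed, at most 10 in all, crops included, and the job is handed in when it is done.

Besides the shell and the picture viewer there is one more tool, called after "Emit:" as a command line: name --argument value ..., lists and objects as JSON in quotes. servo_tool: Moves the arm, as the interface text tells. Its arguments: {"type":"object","properties":{"motion":{"type":"array"},"newtons":{"type":"number"}},"required":["motion"]}

```bash
mkdir -p pics; cat > h.py <<'E'
import numpy as np, cv2
from cell import manip
def snap(n):
    d=manip.camera(n); h=d["frame"].shape[0]
    d["f"]=h/2/np.tan(np.radians(d["vfov"])/2); return d
def pts(d):
    z=d["range_z"]; v,u=np.mgrid[:z.shape[0],:z.shape[1]]
    P=np.stack([(u-d["cx"])/d["f"]*z,(v-d["cy"])/d["f"]*z,z,np.ones_like(z)],-1)
    return (P@np.array(d["cam_to_world"]).T)[...,:3]
E
python3 - <<'E'
from h import *
s=manip.read_state();print({k:np.round(v,3).tolist() for k,v in s.items()})
for n in("top","side"):
    d=snap(n);cv2.imwrite(f"pics/{n}0.png",d["frame"][...,::-1]);np.savez(f"{n}0.npz",P=pts(d),I=d["frame"],Z=d["range_z"])
    print(n,d["f"],d["cx"],d["cy"],np.round(d["cam_to_world"],3).tolist())
E
```

```text
{'clock': 0.0, 'joints': [1.26, 0.3, 1.522, -0.0, 1.321, -0.067], 'qd': [0.001, -0.001, -0.0, -0.002, -0.001, 0.001], 'effort': [0.0, -53.182, -35.273, 0.071, 0.024, -0.0], 'eef_pos': [132.688, 533.467, 204.885], 'eef_rot': [-3.14, -0.0, 2.898], 'wrist_force': [-0.033, -0.22, -0.492], 'moment': [0.026, 0.03, -0.02], 'finger_force': 0.0, 'finger_gap': 94.187}
top 418.33873438773594 278.9221037700955 203.93532431559902 [[0.023, -0.994, 0.11, 379.751], [-1.0, -0.024, 0.0, -14.776], [0.003, -0.11, -0.994, 1300.208], [0.0, 0.0, 0.0, 1.0]]
side 488.96258264989126 275.0993726121733 205.78836988238962 [[0.947, -0.251, 0.202, 198.397], [-0.322, -0.737, 0.594, -956.314], [0.0, -0.628, -0.778, 1327.849], [0.0, 0.0, 0.0, 1.0]]
```

View pics/top0.png

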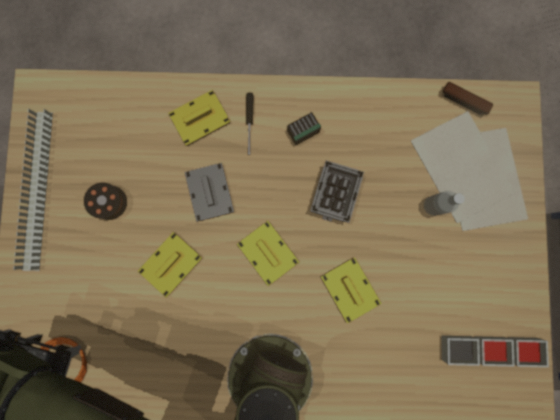

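View pics/side0.png

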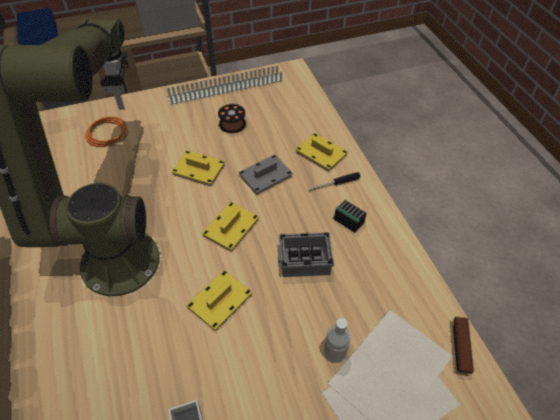

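Top view: the grey lid is at (209,192) and the tub at (337,192). The look-alikes are yellow, at (199,117), (170,264), (268,253) and (350,290). The only grey one with a ridge and six marks is (209,192), so that is the lid. Next I measure both and confirm in one crop.

```bash
python3 - <<'E'
from h import *
a=np.load("top0.npz");P,I,Z=a["P"],a["I"],a["Z"]
def rect(m,name):
    n,l,st,_=cv2.connectedComponentsWithStats(m.astype(np.uint8))
    if n<2: print(name,"none");return
    k=1+np.argmax(st[1:,4]); q=P[l==k]
    r=cv2.minAreaRect(q[:,:2].astype(np.float32)); print(name,len(q),np.round(r[0],1),np.round(r[1],1),round(r[2],1),"z",np.round(np.percentile(q[:,2],[5,50,95]),1))
def win(u0,u1,v0,v1):
    w=np.zeros(Z.shape,bool);w[v0:v1,u0:u1]=1;return w
z=P[...,2]
L=win(178,240,155,228);T=win(300,372,152,230)
rect(L&(z>12),"lid");rect(L&(z>45),"ridge");rect(T&(z>62),"rim");rect(T&(z>72.),"seal?");rect(T&(z>20)&(z<60),"inside")
print(I[192,225],I[175,200])
c=np.hstack([cv2.resize(I[150:234,170:250],None,fx=5,fy=5,interpolation=cv2.INTER_CUBIC),cv2.resize(I[150:234,300:376],None,fx=5,fy=5,interpolation=cv2.INTER_CUBIC)])
cv2.imwrite("pics/crop.png",cv2.convertScaleAbs(c[...,::-1],alpha=1.6))
E
```

```text
lid 2000 [483.9 154.5] [363.8 160.2] 34.7 z [16.3 20.8 56. ]
ridge 185 [472.3 118.4] [319.8  53.9] 45.6 z [51.2 55.8 59.5]
rim 847 [ 493.9 -152.5] [145.2 327. ] 63.6 z [65.3 70.6 76.8]
seal? 35 [ 569.6 -132.7] [13.2 31.7] 72.6 z [72.3 74.5 77.2]
inside 328 [ 555.4 -202.4] [ 30.3 102.8] 74.1 z [26.5 40.2 47.9]
[107 105  98] [103 102  95]
```

View pics/crop.png

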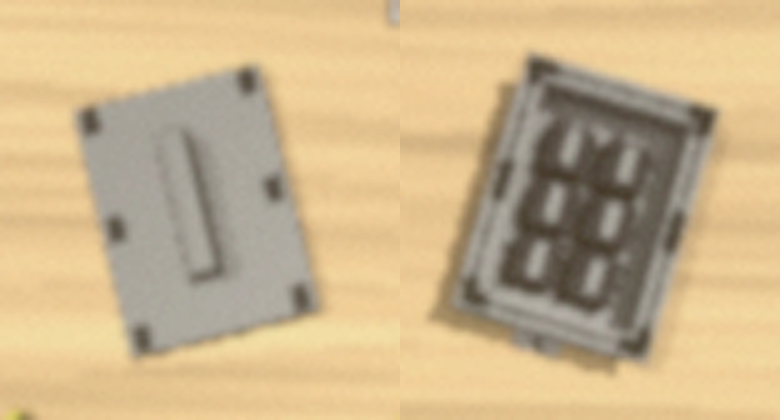

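The crop confirms both: a grey plate with a ridge and six marks on the left, and the tub with six seal blocks on the right. Next, precise poses with the outliers filtered out.

```bash
cat >> h.py <<'E'
def ray(d,uv,z):
    M=np.array(d["cam_to_world"]);uv=np.atleast_2d(uv)
    r=np.c_[(uv[:,0]-d["cx"])/d["f"],(uv[:,1]-d["cy"])/d["f"],np.ones(len(uv))]@M[:3,:3].T
    return (M[:3,3]+r*((z-M[2,3])/r[:,2])[:,None])[:,:2]
def rect(d,m,z):
    c=max(cv2.findContours(m.astype(np.uint8),0,1)[0],key=cv2.contourArea)
    (x,y),(w,h),a=cv2.minAreaRect(ray(d,c[:,0].astype(float),z).astype(np.float32))
    if w<h: a-=90
    return np.round([x,y,max(w,h),min(w,h),(a+90)%180-90],1)
E
python3 - <<'E'
from h import *
d=snap("top");P=pts(d);P=np.stack([cv2.medianBlur(P[...,i].astype(np.float32),3) for i in range(3)],-1);z=P[...,2]
hsv=cv2.cvtColor(d["frame"],cv2.COLOR_RGB2HSV)
def win(u0,u1,v0,v1):
    w=np.zeros(z.shape,bool);w[v0:v1,u0:u1]=1;return w
L=win(178,240,155,228);T=win(300,372,152,230)
op=lambda m:cv2.morphologyEx(m.astype(np.uint8),cv2.MORPH_OPEN,np.ones((3,3)))
print("lid sat",rect(d,op(L&(hsv[...,1]<60)),20),"lid z",rect(d,op(L&(z>12)),20))
print("ridge",rect(d,op(L&(z>42)),56))
m=op(T&(z>55));print("tub z",rect(d,cv2.morphologyEx((T&(z>55)).astype(np.uint8),cv2.MORPH_CLOSE,np.ones((3,3))),72))
# lid marks
hull=L&(z>12); g=d["frame"].sum(2)
n,l,st,c=cv2.connectedComponentsWithStats((L&(g<190)&(hsv[...,1]<90)).astype(np.uint8))
for i in range(1,n):
    if st[i,4]>5: print("dark",st[i,4],c[i].round(1),ray(d,c[i],20).round(1))
E
python3 - <<'E'
from h import *
d=snap("side");P=pts(d);z=cv2.medianBlur(P[...,2].astype(np.float32),3)
w=np.zeros(z.shape,bool);w[225:285,265:345]=1
k=np.ones((3,3))
for lo,hi in((63,80),):
    m=cv2.morphologyEx((w&(z>lo)&(z<hi)).astype(np.uint8),cv2.MORPH_CLOSE,k);print("tub side",rect(d,m,71))
w[:]=0;w[150:198,232:298]=1
print("lid side",rect(d,cv2.morphologyEx((w&(z>15)).astype(np.uint8),cv2.MORPH_OPEN,k),20),"ridge",rect(d,(w&(z>50)).astype(np.uint8),56))
E
```

```text
lid sat [554.3 202.8 159.1 118.8  16. ] lid z [555.6 204.5 160.4 120.   16. ]
ridge [554.6 203.1  88.6  19.5  15.7]
tub z [ 559.3 -184.7  160.9  120.3  -15.8]
dark 6 [218.8 165.8] [[635.7 174.8]]
dark 6 [187.5 174. ] [[607.7 270.9]]
dark 7 [192.6 195.3] [[541.5 252.1]]
tub side [ 559.7 -189.9  160.1  126.2  -15.8]
lid side [555.1 201.1 160.6 122.7  16.3] ridge [555.6 199.   89.2  22.4  16.1]
```

Lid is at about (555, 203) mm, yaw 16°. The tub is at about (559.5, -186), yaw -15.8° (the side view includes the near wall, so its y is biased). Measured sizes match those given. Now I move above the lid's ridge.

Emit:
servo_tool --motion '[[[0.844, -0.66, -0.1, 0, 0, 0.1665, 0], [0.844, -0.66, -0.1, 0, 0, 0.1665, 0], [0.844, -0.66, -0.1, 0, 0, 0.1665, 0], [0.844, -0.66, -0.1, 0, 0, 0.1665, 0], [0.844, -0.66, -0.1, 0, 0, 0.1665, 0], [0.844, -0.66, -0.1, 0, 0, 0.1665, 0], [0.844, -0.66, -0.1, 0, 0, 0.1665, 0], [0.844, -0.66, -0.1, 0, 0, 0.1665, 0], [0.844, -0.66, -0.1, 0, 0, 0.1665, 0], [0.844, -0.66, -0.1, 0, 0, 0.1665, 0]]]'

```text
clock: 1.2
eef_pos: [515.7, 233.8, 160.0]
eef_rot: [3.142, 0.0, -2.862]
wrist_force: [-1.2, 0.1, 0.0]
finger_gap: 93.7
finger_force: 0.0
```

Emit:
servo_tool --motion '[[[0.078, -0.062, 0, 0, 0, 0, 0], [0.078, -0.062, 0, 0, 0, 0, 0], [0.078, -0.062, -0.1, 0, 0, 0, 0], [0.078, -0.062, -0.16, 0, 0, 0, 0], [0.078, -0.062, -0.16, 0, 0, 0, 0], [0.078, -0.062, -0.16, 0, 0, 0, 0]]]'

```text
clock: 1.8
eef_pos: [553.4, 204.9, 81.2]
eef_rot: [3.142, 0.0, -2.862]
wrist_force: [-0.4, 0.2, 0.0]
finger_gap: 94.0
finger_force: 0.0
```

Emit:
servo_tool --motion '[[[0.003, -0.004, -0.06, 0, 0, 0, 0], [0.003, -0.004, -0.1, 0, 0, 0, 0], [0.003, -0.004, -0.112, 0, 0, 0, 0], [0.003, -0.004, -0.112, 0, 0, 0, 0.5], [0.003, -0.004, -0.112, 0, 0, 0, 1], [0.003, -0.004, -0.112, 0, 0, 0, 1], [0.003, -0.004, -0.112, 0, 0, 0, 1], [0.003, -0.004, -0.112, 0, 0, 0, 1], [0.003, -0.004, -0.112, 0, 0, 0, 1], [0.003, -0.004, -0.112, 0, 0, 0, 1]]]' --newtons 40

```text
clock: 2.8
eef_pos: [554.8, 202.4, 24.3]
eef_rot: [-3.142, 0.0, -2.862]
wrist_force: [0.1, -0.7, 0.5]
finger_gap: 41.8
finger_force: 0.0
```

Emit:
servo_tool --motion '[[[0, 0, 0, 0, 0, 0, 1], [0, 0, 0, 0, 0, 0, 1], [0, 0, 0, 0, 0, 0, 1], [0, 0, 0, 0, 0, 0, 1], [0, 0, 0, 0, 0, 0, 1], [0, 0, 0, 0, 0, 0, 1], [0, 0, 0.03, 0, 0, 0, 1], [0, 0, 0.1, 0, 0, 0, 1], [0, 0, 0.2, 0, 0, 0, 1], [0, 0, 0.25, 0, 0, 0, 1]]]'

```text
clock: 3.8
eef_pos: [555.6, 202.7, 154.2]
eef_rot: [-3.142, 0.005, -2.862]
wrist_force: [0.1, 0.5, -4.1]
finger_gap: 17.6
finger_force: 40.0
```

Emit:
servo_tool --motion '[[[0.009, -0.777, 0, 0, 0, -0.177, 1], [0.009, -0.777, 0, 0, 0, -0.177, 1], [0.009, -0.777, 0, 0, 0, -0.177, 1], [0.009, -0.777, 0, 0, 0, -0.177, 1], [0.009, -0.777, 0, 0, 0, -0.177, 1], [0.009, -0.777, 0, 0, 0, -0.177, 1], [0.009, -0.777, 0, 0, 0, -0.177, 1], [0.009, -0.777, 0, 0, 0, -0.177, 1], [0.009, -0.777, 0, 0, 0, -0.177, 1], [0.009, -0.777, 0, 0, 0, -0.177, 1]]]'

```text
clock: 4.8
eef_pos: [558.9, -186.5, 149.6]
eef_rot: [3.141, -0.0, 2.863]
wrist_force: [0.0, 0.0, -3.4]
finger_gap: 17.8
finger_force: 40.0
```

Emit:
servo_tool --motion '[[[0, 0, 0, 0, 0, 0, 1], [0, 0, 0, 0, 0, 0, 1]]]'

```text
clock: 5.0
eef_pos: [559.4, -184.9, 149.6]
eef_rot: [3.142, 0.0, 2.866]
wrist_force: [-0.4, 0.4, -3.7]
finger_gap: 17.8
finger_force: 40.0
```

Emit:
servo_tool --motion '[[[0, -0.001, -0.05, 0, 0, 0, 1], [0, -0.001, -0.08, 0, 0, 0, 1], [0, -0.001, -0.1, 0, 0, 0, 1], [0, -0.001, -0.108, 0, 0, 0, 1], [0, -0.001, -0.114, 0, 0, 0, 1], [0, -0.001, -0.118, 0, 0, 0, 1], [0, -0.001, -0.118, 0, 0, 0, 1]]]'

```text
clock: 5.7
eef_pos: [559.4, -186.6, 90.5]
eef_rot: [-3.142, 0.0, 2.865]
wrist_force: [-0.8, -1.0, -3.6]
finger_gap: 17.7
finger_force: 40.0
```

```bash
python3 - <<'E'
from h import *
d=snap("side");P=pts(d);t=snap("top");Q=pts(t)
cv2.imwrite("pics/s1.png",np.hstack([cv2.resize(d["frame"][200:300,255:355],None,fx=4,fy=4,interpolation=2),cv2.resize(t["frame"][140:240,290:390],None,fx=4,fy=4,interpolation=2)])[...,::-1])
E
```

```text
(no output)
```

View pics/s1.png

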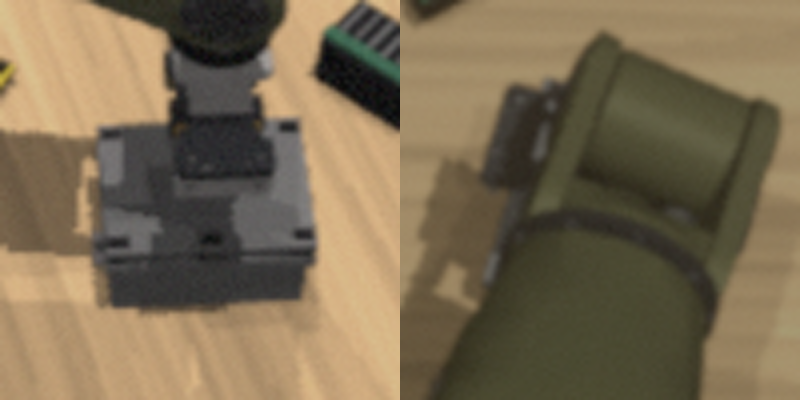

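The lid sits squarely over the tub with its plug entering the mouth (crop edges at x about 98–312 for the lid and 108–302 for the tub) and no side force. I'll lower it until it rests and then release.

Emit:
servo_tool --motion '[[[0, 0, -0.002, 0, 0, 0, 1], [0, 0, -0.004, 0, 0, 0, 1], [0, 0, -0.006, 0, 0, 0, 1], [0, 0, -0.006, 0, 0, 0, 1]]]'

```text
clock: 6.2
eef_pos: [559.4, -186.6, 87.9]
eef_rot: [-3.141, 0.001, 2.865]
wrist_force: [-2.6, 1.4, 3.6]
finger_gap: 17.7
finger_force: 40.0
```

Contact at 5–6 mm above the rim, as expected. Releasing and rising.

Emit:
servo_tool --motion '[[[0, 0, 0.001, 0, 0, 0, 0], [0, 0, 0.001, 0, 0, 0, 0], [0, 0, 0.001, 0, 0, 0, 0], [0, 0, 0.001, 0, 0, 0, 0], [0, 0, 0.001, 0, 0, 0, 0.3], [0, 0, 0.08, 0, 0, 0, 0.3], [0, 0, 0.16, 0, 0, 0, 1], [0, 0, 0.16, 0, 0, 0, 1]]]'

```text
clock: 7.0
eef_pos: [561.2, -187.3, 172.8]
eef_rot: [-3.141, 0.008, 2.865]
wrist_force: [0.1, -0.3, 0.5]
finger_gap: 53.3
finger_force: 0.0
```

Emit:
servo_tool --motion '[[[0.1, 0.5, 0.12, 0, 0, 0, 1], [0.1, 0.5, 0.12, 0, 0, 0, 1], [0.1, 0.5, 0.12, 0, 0, 0, 1], [0.1, 0.5, 0.12, 0, 0, 0, 1], [0.1, 0.5, 0.12, 0, 0, 0, 1], [0.1, 0.5, 0.12, 0, 0, 0, 1], [0.1, 0.5, 0.12, 0, 0, 0, 1]]]'

```text
clock: 7.7
eef_pos: [609.4, 65.0, 226.9]
eef_rot: [-3.142, -0.0, 2.867]
wrist_force: [0.2, -0.5, -1.3]
finger_gap: 0.7
finger_force: 0.0
```

```bash
cat > lid.py <<'E'
from h import *
def measure():
    d=snap("top");P=pts(d);z=cv2.medianBlur(P[...,2].astype(np.float32),3)
    w=np.zeros(z.shape,bool);w[145:235,295:378]=1
    m=cv2.morphologyEx((w&(z>60)).astype(np.uint8),cv2.MORPH_OPEN,np.ones((3,3)))
    r=rect(d,m,83);print("lid",r)
    # plate plane fit
    a=np.radians(r[4]);c,s=np.cos(a),np.sin(a)
    q=P[(m>0)&(z<95)];X=(q[:,:2]-r[:2])@np.array([[c,-s],[s,c]])
    for x,y in((70,50),(0,50),(-70,50),(-70,-50),(0,-50),(70,-50)):
        k=(abs(X[:,0]-x)<18)&(abs(X[:,1]-y)<14)
        print((x,y),"xy",np.round([r[0]+c*x-s*y,r[1]+s*x+c*y],1),"z",np.round(np.median(q[k,2]),1),k.sum())
    return d
if __name__=="__main__":
    d=measure();s=manip.read_state();print(s["clock"],np.round(s["eef_pos"],1),s["finger_gap"])
    v=snap("side")
    cv2.imwrite("pics/m%d.png"%(s["clock"]*10),np.hstack([cv2.resize(v["frame"][200:300,255:355],None,fx=4,fy=4,interpolation=2),cv2.resize(d["frame"][140:240,290:390],None,fx=4,fy=4,interpolation=2)])[...,::-1])
E
python3 lid.py; ls pics
```

```text
lid [ 559.5 -183.9  163.1  121.1  -15.9]
(70, 50) xy [ 640.5 -155. ] z 83.5 73
(0, 50) xy [ 573.2 -135.8] z 84.5 101
(-70, 50) xy [ 505.9 -116.6] z 83.2 80
(-70, -50) xy [ 478.5 -212.8] z 83.3 84
(0, -50) xy [ 545.8 -232. ] z 83.8 100
(70, -50) xy [ 613.1 -251.2] z 83.8 77
7.75 [609.2  63.4 226.5] 0.20193958341008114
crop.png
m77.png
s1.png
side0.png
top0.png
```

The lid is seated at 5–6 mm proud, level, squared and centred. Now point by point with closed fingers, starting at p0.

Emit:
servo_tool --motion '[[[0.062, -0.441, -0.1, 0, 0, 0, 1], [0.062, -0.441, -0.1, 0, 0, 0, 1], [0.062, -0.441, -0.1, 0, 0, 0, 1], [0.062, -0.441, -0.1, 0, 0, 0, 1], [0.062, -0.441, -0.1, 0, 0, 0, 1], [0.062, -0.441, -0.1, 0, 0, 0, 1], [0.062, -0.441, -0.18, 0, 0, 0, 1], [0.062, -0.441, -0.26, 0, 0, 0, 1], [0.062, -0.441, -0.26, 0, 0, 0, 1], [0.062, -0.441, -0.26, 0, 0, 0, 1]]]'

```text
clock: 8.8
eef_pos: [640.2, -157.4, 98.2]
eef_rot: [3.142, -0.0, 2.864]
wrist_force: [0.2, -0.4, -0.3]
finger_gap: 0.4
finger_force: 0.0
```

Emit:
servo_tool --motion '[[[0, 0, -0.014, 0, 0, 0, 1], [0, 0, -0.024, 0, 0, 0, 1], [0, 0, -0.028, 0, 0, 0, 1], [0, 0, -0.03, 0, 0, 0, 1], [0, 0, -0.032, 0, 0, 0, 1], [0, 0, -0.034, 0, 0, 0, 1], [0, 0, -0.034, 0, 0, 0, 1]]]'

```text
clock: 9.5
eef_pos: [640.7, -157.0, 81.7]
eef_rot: [3.142, 0.001, 2.865]
wrist_force: [-4.9, 1.4, 8.6]
finger_gap: 0.2
finger_force: 4.3
```

Emit:
servo_tool --motion '[[[0, 0, -0.002, 0, 0, 0, 1], [0, 0, -0.004, 0, 0, 0, 1], [0, 0, -0.006, 0, 0, 0, 1], [0, 0, -0.006, 0, 0, 0, 1]]]'

```text
clock: 9.9
eef_pos: [641.0, -156.9, 79.3]
eef_rot: [3.141, 0.002, 2.865]
wrist_force: [-3.2, 2.8, 12.3]
finger_gap: 0.4
finger_force: 5.9
```

Emit:
servo_tool --motion '[[[0, 0, -0.002, 0, 0, 0, 1], [0, 0, -0.002, 0, 0, 0, 1]]]'

```text
clock: 10.1
eef_pos: [641.0, -156.9, 78.9]
eef_rot: [3.141, 0.002, 2.865]
wrist_force: [-7.0, 3.0, 17.3]
finger_gap: 0.3
finger_force: 8.5
```

Emit:
servo_tool --motion '[[[0, 0, -0.002, 0, 0, 0, 1], [0, 0, -0.002, 0, 0, 0, 1]]]'

```text
clock: 10.3
eef_pos: [641.0, -156.9, 78.6]
eef_rot: [3.141, 0.003, 2.865]
wrist_force: [-9.4, 3.9, 23.6]
finger_gap: 0.5
finger_force: 11.6
```

p0 is home (78.6 mm at 24 N). Next p1.

Emit:
servo_tool --motion '[[[0, 0, 0.04, 0, 0, 0, 1], [-0.135, 0.039, 0.04, 0, 0, 0, 1], [-0.135, 0.039, 0.04, 0, 0, 0, 1], [-0.135, 0.039, 0.03, 0, 0, 0, 1], [-0.135, 0.039, 0.018, 0, 0, 0, 1], [-0.135, 0.039, 0.012, 0, 0, 0, 1], [-0.135, 0.039, 0.009, 0, 0, 0, 1], [-0.135, 0.039, 0.006, 0, 0, 0, 1], [-0.135, 0.039, 0.004, 0, 0, 0, 1], [-0.135, 0.039, 0.003, 0, 0, 0, 1]]]'

```text
clock: 11.3
eef_pos: [573.6, -137.7, 78.5]
eef_rot: [3.142, 0.001, 2.865]
wrist_force: [-13.1, 4.2, 29.6]
finger_gap: 0.6
finger_force: 14.4
```

Emit:
servo_tool --motion '[[[0, 0, -0.001, 0, 0, 0, 1], [0, 0, -0.002, 0, 0, 0, 1], [0, 0, -0.002, 0, 0, 0, 1]]]'

```text
clock: 11.6
eef_pos: [573.7, -137.7, 78.4]
eef_rot: [-3.142, 0.001, 2.865]
wrist_force: [-16.5, 4.6, 34.3]
finger_gap: 0.2
finger_force: 17.0
```

p1 is home, though at somewhat more force than wanted; I'll stop earlier from here. Next p2.

Emit:
servo_tool --motion '[[[0, 0, 0.04, 0, 0, 0, 1], [-0.135, 0.039, 0.04, 0, 0, 0, 1], [-0.135, 0.039, 0.04, 0, 0, 0, 1], [-0.135, 0.039, 0.03, 0, 0, 0, 1], [-0.135, 0.039, 0.018, 0, 0, 0, 1], [-0.135, 0.039, 0.014, 0, 0, 0, 1], [-0.135, 0.039, 0.01, 0, 0, 0, 1], [-0.135, 0.039, 0.008, 0, 0, 0, 1], [-0.135, 0.039, 0.007, 0, 0, 0, 1], [-0.135, 0.039, 0.006, 0, 0, 0, 1]]]'

```text
clock: 12.6
eef_pos: [505.5, -118.1, 78.7]
eef_rot: [-3.142, 0.0, 2.865]
wrist_force: [0.1, 0.6, 0.5]
finger_gap: 0.6
finger_force: 0.8
```

Emit:
servo_tool --motion '[[[0, 0, -0.001, 0, 0, 0, 1], [0, 0, -0.002, 0, 0, 0, 1], [0, 0, -0.002, 0, 0, 0, 1]]]'

```text
clock: 12.9
eef_pos: [505.6, -118.1, 78.5]
eef_rot: [-3.142, 0.001, 2.865]
wrist_force: [-3.2, 1.4, 8.5]
finger_gap: 0.5
finger_force: 4.0
```

Emit:
servo_tool --motion '[[[0, 0, -0.001, 0, 0, 0, 1], [0, 0, -0.002, 0, 0, 0, 1], [0, 0, -0.002, 0, 0, 0, 1]]]'

```text
clock: 13.2
eef_pos: [505.7, -118.1, 78.4]
eef_rot: [-3.142, 0.001, 2.865]
wrist_force: [-6.8, 2.4, 18.2]
finger_gap: 0.3
finger_force: 9.2
```

p2 is home. Next p3, crossing the short end clear of the ridge.

Emit:
servo_tool --motion '[[[0, 0, 0.044, 0, 0, 0, 1], [-0.055, -0.193, 0.044, 0, 0, 0, 1], [-0.055, -0.193, 0.044, 0, 0, 0, 1], [-0.055, -0.193, 0.03, 0, 0, 0, 1], [-0.055, -0.193, 0.018, 0, 0, 0, 1], [-0.055, -0.193, 0.014, 0, 0, 0, 1], [-0.055, -0.193, 0.011, 0, 0, 0, 1], [-0.055, -0.193, 0.008, 0, 0, 0, 1], [-0.055, -0.193, 0.006, 0, 0, 0, 1], [-0.055, -0.193, 0.004, 0, 0, 0, 1]]]'

```text
clock: 14.2
eef_pos: [478.0, -213.8, 79.6]
eef_rot: [-3.141, -0.0, 2.867]
wrist_force: [-7.3, -1.0, 11.5]
finger_gap: 0.3
finger_force: 6.4
```

Emit:
servo_tool --motion '[[[0, 0, -0.002, 0, 0, 0, 1], [0, 0, -0.003, 0, 0, 0, 1], [0, 0, -0.003, 0, 0, 0, 1]]]'

```text
clock: 14.5
eef_pos: [478.0, -213.9, 78.5]
eef_rot: [-3.141, -0.0, 2.867]
wrist_force: [-10.6, -1.2, 15.7]
finger_gap: 0.1
finger_force: 8.6
```

p3 is home. Next p4.

Emit:
servo_tool --motion '[[[0, 0, 0.04, 0, 0, 0, 1], [0.135, -0.039, 0.04, 0, 0, 0, 1], [0.135, -0.039, 0.04, 0, 0, 0, 1], [0.135, -0.039, 0.03, 0, 0, 0, 1], [0.135, -0.039, 0.018, 0, 0, 0, 1], [0.135, -0.039, 0.012, 0, 0, 0, 1], [0.135, -0.039, 0.009, 0, 0, 0, 1], [0.135, -0.039, 0.006, 0, 0, 0, 1], [0.135, -0.039, 0.004, 0, 0, 0, 1], [0.135, -0.039, 0.003, 0, 0, 0, 1]]]'

```text
clock: 15.5
eef_pos: [544.9, -233.4, 79.9]
eef_rot: [3.141, -0.0, 2.865]
wrist_force: [-6.5, 5.8, 13.2]
finger_gap: 0.6
finger_force: 6.7
```

Emit:
servo_tool --motion '[[[0, 0, -0.001, 0, 0, 0, 1], [0, 0, -0.003, 0, 0, 0, 1], [0, 0, -0.003, 0, 0, 0, 1]]]'

```text
clock: 15.8
eef_pos: [545.1, -233.6, 78.6]
eef_rot: [3.141, 0.0, 2.865]
wrist_force: [-4.3, 4.8, 12.8]
finger_gap: 0.2
finger_force: 6.3
```

Emit:
servo_tool --motion '[[[0, 0, -0.001, 0, 0, 0, 1], [0, 0, -0.001, 0, 0, 0, 1]]]'

```text
clock: 16.0
eef_pos: [545.1, -233.7, 78.4]
eef_rot: [3.141, 0.001, 2.865]
wrist_force: [-6.5, 6.2, 15.7]
finger_gap: 0.7
finger_force: 7.6
```

Emit:
servo_tool --motion '[[[0, 0, 0.04, 0, 0, 0, 1], [0.135, -0.039, 0.04, 0, 0, 0, 1], [0.135, -0.039, 0.04, 0, 0, 0, 1], [0.135, -0.039, 0.03, 0, 0, 0, 1], [0.135, -0.039, 0.018, 0, 0, 0, 1], [0.135, -0.039, 0.012, 0, 0, 0, 1], [0.135, -0.039, 0.009, 0, 0, 0, 1], [0.135, -0.039, 0.006, 0, 0, 0, 1], [0.135, -0.039, 0.004, 0, 0, 0, 1], [0.135, -0.039, 0.003, 0, 0, 0, 1]]]'

```text
clock: 17.0
eef_pos: [612.8, -253.6, 78.5]
eef_rot: [-3.142, 0.0, 2.865]
wrist_force: [-2.4, 1.1, 4.8]
finger_gap: 0.4
finger_force: 2.4
```

Emit:
servo_tool --motion '[[[0, 0, -0.001, 0, 0, 0, 1], [0, 0, -0.002, 0, 0, 0, 1], [0, 0, -0.002, 0, 0, 0, 1]]]'

```text
clock: 17.3
eef_pos: [612.8, -253.6, 78.3]
eef_rot: [-3.141, 0.0, 2.865]
wrist_force: [-4.1, 2.2, 8.9]
finger_gap: 0.6
finger_force: 4.2
```

Emit:
servo_tool --motion '[[[0, 0, -0.001, 0, 0, 0, 1], [0, 0, -0.001, 0, 0, 0, 1]]]'

```text
clock: 17.5
eef_pos: [612.9, -253.7, 78.3]
eef_rot: [-3.141, 0.001, 2.865]
wrist_force: [-6.9, 2.2, 12.9]
finger_gap: 0.6
finger_force: 6.0
```

Emit:
servo_tool --motion '[[[0, 0, -0.002, 0, 0, 0, 1], [0, 0, -0.002, 0, 0, 0, 1]]]'

```text
clock: 17.7
eef_pos: [612.9, -253.7, 78.2]
eef_rot: [-3.141, 0.001, 2.865]
wrist_force: [-10.1, 4.0, 19.9]
finger_gap: 0.8
finger_force: 9.7
```

Emit:
servo_tool --motion '[[[0, 0, 0.1, 0, 0, 0, 1], [0, 0, 0.2, 0, 0, 0, 1], [0, 0.5, 0.24, 0, 0, 0, 1], [0, 0.6, 0.24, 0, 0, 0, 1], [0, 0.6, 0.24, 0, 0, 0, 1], [0, 0.6, 0.24, 0, 0, 0, 1], [0, 0.6, 0.24, 0, 0, 0, 1], [0, 0.6, 0.24, 0, 0, 0, 1], [0, 0.6, 0.24, 0, 0, 0, 1]]]'

```text
clock: 18.6
eef_pos: [612.6, 51.8, 196.5]
eef_rot: [3.141, 0.001, 2.87]
wrist_force: [-0.4, 0.1, 0.1]
finger_gap: 0.1
finger_force: 0.0
```

```bash
python3 lid.py; ls pics
```

```text
lid [ 558.9 -183.4  161.4  119.5  -15.9]
(70, 50) xy [ 639.9 -154.5] z 78.1 77
(0, 50) xy [ 572.6 -135.3] z 78.1 98
(-70, 50) xy [ 505.3 -116.1] z 78.4 74
(-70, -50) xy [ 477.9 -212.3] z 78.2 78
(0, -50) xy [ 545.2 -231.5] z 78.6 99
(70, -50) xy [ 612.5 -250.7] z 78.6 77
18.65 [612.7  49.1 196.1] 0.6695401171237079
crop.png
m186.png
m77.png
s1.png
side0.png
top0.png
```

View pics/m186.png

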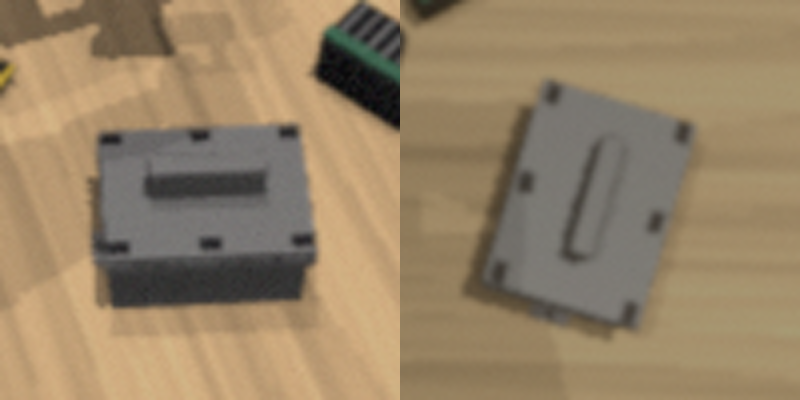

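```bash
python3 -c "
from cell import manip;print(manip.sign_off())"
```

```text
the job is handed in; nothing more can be done
None
```

The lid is on the tub and pressed flush: all six points measured 78–79 mm high (limit 80), the arm is clear of it, and I handed the job in at about 18.7 s; no verdict came back, and p1 was pressed harder than intended, to about 34 N.

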